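# Fit the tube adapter plate into the shaker's spring-clip brackets

## Task

Take the metal tube adapter plate with the black handle off the bench and fit it to the orbital shaker: slide its two ears down between the spring clips in the platform's two blue end brackets and press until it snaps fully home and sits flat on the platform. Feel your way in and never force it, because the platform is parked a few millimetres off centre on its orbit and the brackets crack if an ear is rammed onto them. Then let go, and leave the orange rack, the wash bottle and the flat black adapter beside it where they are.

Things in the scene. Friction and masses are not known exactly. Their poses are not given: they have to be found in the camera images.
- plate: Tube adapter plate, aluminium, 0.18 to 0.30 kg: slab 76 x 100 x 8 mm (x, y, z) with dark wells, a few coloured tube caps (tops at 11 mm) along x = -26 and +26 mm, and an upright black handle in the middle. Each short end has an ear in its middle, level with the slab. Origin: centre of the underside, z up. Same either way round (half turn about z).
- handle (a point): Point inside the plate's black handle where to grip it, on the plate's z axis, 32 mm above the underside. The handle is 16 mm thick (x), 46 mm long (y) and reaches from 8 to 44 mm above the underside: close the fingers along the plate's x.
- ear_l (a point): Underside of the plate's +y ear, 58 mm from the plate's centre. Each ear is 24 mm wide (x), sticks out 14 mm (y) and is 8 mm thick; its tip is 6 mm beyond this point, so the plate measures 128 mm from tip to tip.
- ear_r (a point): Underside of the plate's -y ear, 58 mm from the plate's centre, like the other.
- shaker: Orbital shaker, fixed to the bench: white housing 240 x 205 mm (x, y), dark control panel on its -x side, on top an aluminium platform 180 x 165 mm with a blue end bracket at the middle of its +y and of its -y end. Origin: centre of the underside, z up. The platform is parked anywhere on its 10 mm orbit: its centre is 5 mm off the housing's, in any direction, but it stays square to it, and does not give.
- seat (a point): Nominal centre of the platform's upper face, 110 mm above the bench on the shaker's z axis. The plate's underside lies on this face when home, its y along the shaker's y either way round, its centre off this point by the platform's offset (5 mm, any direction). Sliding the plate in takes about 8 to 16 N downwards; it may tip a little in the fingers, leaving one end proud.
- bracket_l (a point): Nominal middle of the top of the +y bracket's back wall (off by the platform's offset). Bracket: blue U, 29 mm high, 52 mm wide; slot open upwards and to the platform's centre, 42 mm between its cheeks (x); back wall 7 mm thick, inner face 3.5 mm inside this point, leaving the plate 1.5 mm of play each way along y. An ear landing on the wall stops 29 mm above the platform.
- bracket_r (a point): The same for the -y bracket. Both cheeks of each slot carry a stainless spring clip: flared lead-in from 21 mm above the platform (gap 28 mm) down to a round nose 11 mm above it (gap 19 mm). Each nose yields sideways up to 6 mm (1 N to start, then 0.7 N per mm) and snaps back over the ear's top when the plate is home.
- rack_orange: Bystander: orange tube rack 56 x 150 x 45 mm near the plate. Origin under its centre.
- wash_bottle: Bystander: white wash bottle, 72 mm wide, 200 mm high.
- flat_adapter: Bystander: flat black plate adapter without ears or handle, 88 x 130 x 15 mm.
Things that resemble listed ones, but are neither listed nor needed, are in the scene too. There is more than one size of the plate; the job needs the largest.

How it is judged (in metres and radians):
On the way, in this order (a step that is already met when the one before it is completed fails the run):
1. the plate is lifted clear of the bench (height (world z) of plate above 0.06 m), for 0.1 s.
2. both ears have entered their slots, below the tops of the brackets (z of each of ear_l, ear_r in the frame of seat below 0.026 m and horizontal distance between plate and seat below 0.012 m and angle between the y axis of plate and the y axis of shaker, either way round below 0.1 rad).
At the end, for the whole second after the job is handed in: The plate is home in the shaker: the undersides of both ears are within 2 mm of the platform's upper face, the plate upright and flat to 0.04 rad, its y along the shaker's y to 0.1 rad, its centre within 12 mm of the nominal seat, at rest and released (z of each of ear_l, ear_r in the frame of seat below 0.002 m and horizontal distance between plate and seat below 0.012 m and angle between the y axis of plate and the y axis of shaker, either way round below 0.1 rad and angle between plate's own z axis and vertical below 0.04 rad and linear speed of plate below 0.02 m/s); the robot touches nothing.
It fails at once if the plate pressed on the shaker with more than 40 N (bracket cracked) (contact force between plate and shaker above 40 N).
It fails at once if the arm or the fingers pressed on the shaker itself with more than 15 N (contact force between any of the fingers, the arm and shaker above 15 N).
It fails at once if a bystander was moved more than 30 mm (distance of any of rack_orange, wash_bottle, flat_adapter from where it was at the start of the episode above 0.03 m).
It also fails if it takes over 69 s, if anything falls off the work surface, if the arm or the gripper's body presses on something with over 40 N, if the wrist force passes 120 N, or if a joint passes its speed limit or range.

## Robot

A 6-joint arm with a two-finger parallel gripper is mounted at the origin on the work surface. World frame = base frame: x ahead of the robot, y to its left, z up, the work surface at z = 0. Lengths are in m, angles in degrees, forces in N, time in s.
With the tool pointing down it reaches from about 0.25 to 0.725 m from the base axis. Payload 9.7 kg.
Tool frame: the origin (TCP) lies on the centre line of the jaws, within the pads' length; the fingertips stand 14 mm ahead of it and the grasp point (between the pads) lies 5 mm behind it; z points along the fingers, y is the line along which they close (so a half turn about z gives the same grasp; the last joint's range is limited). The gripper opens to 85 mm and grips with 20 to 120 N. Pads are 22 mm wide; open, the fingers measure 114 mm over their backs; the gripper's body (76 mm by 85 mm) begins 54 mm behind the grasp point. The pads swing forward as they close: fully open they stand 13 mm farther back than shut.
Start: joints at [-74.886, 4.979, 10.078, 95.1, 0, 90], TCP at [0.143, -0.531, 0.245] pointing down, gripper open.
Joint ranges: [-179.16, 179.16], [-48.56, 103.87], [-65.8, 70.77], [-126.05, 130.52], [-82.76, 87.17], [-180, 180]. Speed limits (degrees/s): [127.2, 127.2, 147.25, 180, 180, 180].

## Interface

Orientations are given as [roll, pitch, yaw] about the fixed x, y, z axes, in that order (R = Rz(yaw) Ry(pitch) Rx(roll)).
In Python, from workcell import bot, camera, get_calibration, ticket gives the robot as it stands. The module is installed in compiled form; this text tells all that it offers.
- The arm moves only by the tool send_rows, never from a script. Its arguments are lists of equal length, an entry for each row: "linear": the shift along the tool's x, y, z in m, a list of three; "twist": the turn, a rotation vector about the tool's x, y, z in units of 10 degrees (1.0 is 10 degrees), a list of three; "gripper": the opening in per cent of the stroke, from 0 (shut) to 100 (fully open). In form: {"linear": [[x, y, z], ...], "twist": [[wx, wy, wz], ...], "gripper": [gripper, ...]}. A call has 1 to 8 rows; each row shifts and turns the commanded pose from where the row before left it, along the tool's axes as they then stand; what a row does not reach is not made up. A row lasts 1/8 s, in which the tool goes at most 62.5 mm and 10.7 degrees, less where a joint would pass 70% of its speed; a pose out of reach is approached as far as the arm can. A call with a gripper value outside its range is refused whole. The fingers move at their own pace and stop on an object; "grip_force" is the grip in N (left out, the last holds). Time passes only in rows, so rows that do not move let the fingers close. It gives the time, the measured TCP pose, the force, the opening and the grip force at its end, in the units of the state.
- bot.get_obs(): the state, without advancing time (a new reading comes with each control period).
- camera(name): name is "side" or "top" or "wrist"; returns the picture (420x560x3 uint8, red, green, blue); there is no depth.
- get_calibration(name): a dict with "fx", "fy", "cx", "cy" (pixels), "origin" and "orientation" of the camera in the world; the wrist camera has in their place "hand_eye" (4x4, takes a point from camera to tool coordinates, whose origin is the TCP and whose axes are the flange's). Camera axes: x right, y down, z forward; pixel columns grow to the right and rows downward; lengths in m; the calibration is good to about 2 mm. The wrist camera is an equidistant fisheye: a pixel r from the principal point sees the ray r / f radians off the axis. A picture is of the moment at which its call begins: read the wrist's pose just before it. get_calibration takes no time and is no camera call.
- ticket.job_done(): hands the job in; it is judged then, once.
The state is a dict: "time": time; "q": joint angles; "qd": joint speeds; "joint_efforts": joint torques, N m; "ee_pos": TCP position; "tcp_rot": TCP orientation; "wrist_force": force on the tool from outside, world axes, zero at the start; "torque": the same for the moment, N m; "opening": finger opening in m; "grasp_force": force on a finger pad.
Only numpy, scipy, OpenCV 4.12 (cv2) and the standard library are available. Lean on these libraries where they do the work, as an engineer would, in place of code of your own. Each camera call takes 0.05 s, during which the arm holds its last target. There are 200 camera calls.

## Working session

There is one attempt and no reset: what is moved stays moved. The work goes in short steps, Python scripts to look and compute and a tool call to move; the robot and the scene stay as the last step left them, time stands still between calls to the robot, and variables do not carry over. Pictures are saved under pics/ and viewed, at most 10 in all, crops included, and the job is handed in when it is done.

Besides the shell and the picture viewer there is one more tool, called as name(argument=value, ...) on one line, values as JSON. send_rows: Moves the arm, as the interface text tells. Its arguments: {"type":"object","properties":{"linear":{"type":"array"},"twist":{"type":"array"},"gripper":{"type":"array"},"grip_force":{"type":"number"}},"required":["linear","twist","gripper"]}

```bash
mkdir -p pics
python3 - <<'E'
from workcell import bot,camera,get_calibration
import cv2
o=bot.get_obs();print(o)
for n in("top","side","wrist"):
    cv2.imwrite(f"pics/{n}0.png",cv2.cvtColor(camera(n),cv2.COLOR_RGB2BGR));print(n,get_calibration(n))
E
```

```text
{'time': 0.0, 'q': array([-7.48865382e+01,  5.01304247e+00,  1.00357106e+01,  9.50979174e+01,
        2.64103359e-03,  8.99989540e+01]), 'qd': array([ 0.0327747 , -0.00638306, -0.0005686 , -0.06693118,  0.08429532,
       -0.06344266]), 'joint_efforts': array([ 1.48746716e-03, -5.20401835e+01,  4.64788413e+01,  1.71105325e-02,
        2.27067871e-04,  4.96515895e-06]), 'ee_pos': array([ 0.14336509, -0.53079083,  0.24457566]), 'tcp_rot': array([-1.79924751e+02, -2.64240502e-03,  1.51145043e+01]), 'wrist_force': array([ 0.27572805, -0.66882011,  1.33669339]), 'torque': array([-0.03677625,  0.02168312,  0.02863381]), 'grasp_force': 0.0, 'opening': 0.08551954291514026}
top {'fx': 386.91994925928793, 'fy': 386.91994925928793, 'cx': 283.64150385139135, 'cy': 205.00091784832367, 'origin': array([0.3101847 , 0.00409779, 1.33436523]), 'orientation': array([-168.06006244,    0.23848363,  -96.48186988])}
side {'fx': 523.7357711824093, 'fy': 523.7357711824093, 'cx': 275.64617382172503, 'cy': 211.13735600668454, 'origin': array([-0.283141  , -1.04667001,  1.11632057]), 'orientation': array([-127.22791088,    0.50271397,  -39.28487381])}
wrist {'fx': 325.19226210127806, 'fy': 325.19226210127806, 'cx': 275.2646039374608, 'cy': 204.72540429088974, 'hand_eye': array([[ 7.32371162e-05, -9.52017439e-01, -3.06043773e-01,
         7.79719705e-02],
       [ 9.99999512e-01, -2.31747729e-04,  9.60205649e-04,
         9.17944153e-05],
       [-9.85057472e-04, -3.06043694e-01,  9.52016957e-01,
        -1.27932663e-01],
       [ 0.00000000e+00,  0.00000000e+00,  0.00000000e+00,
         1.00000000e+00]])}
```

View pics/top0.png

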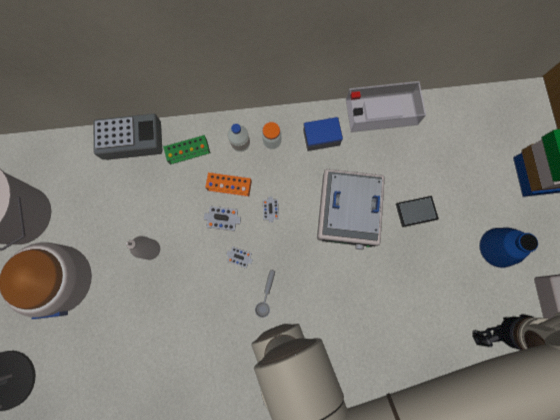

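View pics/side0.png

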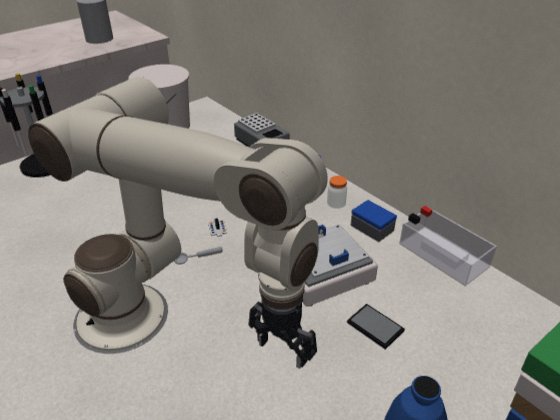

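The candidates for the plate are handled plates at (222,217), (271,209) and (239,257). The one at (222,217) looks largest. The shaker is at (352,208), the orange rack at (228,184), the wash bottle at about (145,247) and the flat adapter possibly at (417,211). Next I'll check the choice in one enlarged crop.

```bash
cat > h.py <<'E'
import numpy as np,cv2
from scipy.spatial.transform import Rotation as R
from workcell import bot,camera,get_calibration
def rot(a): return R.from_euler('xyz',a,degrees=True).as_matrix()
def hit(n,uv,z):
    c=get_calibration(n);M=rot(c['orientation'])
    d=M@np.array([(uv[0]-c['cx'])/c['fx'],(uv[1]-c['cy'])/c['fy'],1]);o=c['origin']
    return o+d*(z-o[2])/d[2]
def wray(uv,pos,rpy):
    c=get_calibration('wrist');x=(uv[0]-c['cx'])/c['fx'];y=(uv[1]-c['cy'])/c['fy'];r=np.hypot(x,y)
    d=np.array([x/r*np.sin(r),y/r*np.sin(r),np.cos(r)]);T=c['hand_eye'];M=rot(rpy)
    return M@T[:3,3]+pos, M@T[:3,:3]@d
def whit(uv,pos,rpy,z):
    o,d=wray(uv,np.array(pos),rpy);return o+d*(z-o[2])/d[2]
def snap(n,f,box=None,s=1):
    im=cv2.cvtColor(camera(n),cv2.COLOR_RGB2BGR)
    cv2.imwrite(f,im)
    return im
E
python3 - <<'E'
from h import *
im=cv2.imread('pics/top0.png')[165:275,190:395]
cv2.imwrite('pics/top0c.png',cv2.resize(im,None,fx=3.9,fy=3.9,interpolation=cv2.INTER_CUBIC))
for n,uv,z in [('plate',(222,217),.03),('mid',(271,209),.03),('small',(239,257),.03),('shk bl',(336,201),.139),('br',(375,204),.139)]: print(n,hit('top',uv,z))
E
```

```text
plate [0.56713741 0.19288679 0.03      ]
mid [0.57583891 0.02312988 0.03      ]
small [0.42486117 0.14714024 0.03      ]
shk bl [ 0.55591784 -0.18548408  0.139     ]
br [ 0.5323096 -0.3063475  0.139    ]
```

View pics/top0c.png

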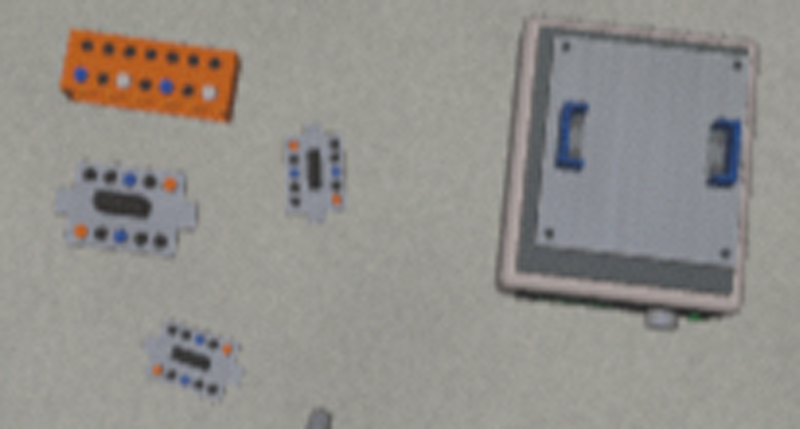

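The crop confirms it: the largest plate has ear tips at crop (58,200) and (197,214). The other two plates are clearly smaller. The brackets are at crop (570,135) and (728,153).

Run:
```python
from h import *
f=lambda p:(p[0]/3.9+190,p[1]/3.9+165)
def ln(a,b,z):
    A,B=hit('top',f(a),z),hit('top',f(b),z);d=A-B
    print(A.round(4),B.round(4),((A+B)/2).round(4),np.linalg.norm(d).round(4),np.degrees(np.arctan2(-d[0],d[1])).round(2))
ln((58,200),(197,214),.008)   # plate
ln((563,135),(738,153),.139)
ln((567,38),(740,64),.11)
# platform corners
for a,b in [((567,46),(549,233)),((738,65),(725,254))]: ln(a,b,.11)
```

```text
[0.5808 0.2552 0.008 ] [0.554  0.1329 0.008 ] [0.5674 0.1941 0.008 ] 0.1252 -12.34
[ 0.561 -0.181  0.139] [ 0.5301 -0.3195  0.139 ] [ 0.5455 -0.2502  0.139 ] 0.1419 -12.57
[ 0.6497 -0.2005  0.11  ] [ 0.6106 -0.3415  0.11  ] [ 0.6302 -0.271   0.11  ] 0.1463 -15.47
[ 0.6427 -0.1995  0.11  ] [ 0.4867 -0.1625  0.11  ] [ 0.5647 -0.181   0.11  ] 0.1603 -103.34
[ 0.61   -0.3397  0.11  ] [ 0.4532 -0.303   0.11  ] [ 0.5316 -0.3213  0.11  ] 0.161 -103.18
```

```bash
cat >> h.py <<'E'
def plan(tgt,yaw,n,start=None,nd=3):
    """rows to reach tgt with the tool straight down at yaw, in n rows"""
    o=bot.get_obs();p,r=np.array(o['ee_pos']),R.from_euler('xyz',o['tcp_rot'],degrees=True)
    G=R.from_euler('xyz',[180,0,yaw],degrees=True);w=np.round((r.inv()*G).as_rotvec(degrees=True)/10/n,2)
    L=[]
    for i in range(n):
        l=np.round(r.inv().apply((np.array(tgt)-p)/(n-i)),nd);L.append(l.tolist())
        p=p+r.apply(l);r=r*R.from_rotvec(w*10,degrees=True)
    print('linear',L);print('twist',w.tolist())
E
python3 -c "
from h import *
plan([.545,-.25,.30],77.3,9)"
```

```text
linear [[0.051, -0.018, -0.006], [0.053, -0.012, -0.006], [0.054, -0.006, -0.006], [0.055, 0.001, -0.006], [0.054, 0.007, -0.006], [0.053, 0.014, -0.006], [0.051, 0.02, -0.006], [0.048, 0.026, -0.007], [0.044, 0.031, -0.006]]
twist [-0.0, -0.0, -0.69]
```

send_rows(linear=[[0.051,-0.018,-0.006],[0.053,-0.012,-0.006],[0.054,-0.006,-0.006],[0.055,0.001,-0.006],[0.054,0.007,-0.006],[0.053,0.014,-0.006],[0.051,0.02,-0.006],[0.048,0.026,-0.007]], twist=[[0,0,-0.69],[0,0,-0.69],[0,0,-0.69],[0,0,-0.69],[0,0,-0.69],[0,0,-0.69],[0,0,-0.69],[0,0,-0.69]], gripper=[100,100,100,100,100,100,100,100])

```text
time: 1.15
ee_pos: [0.5024, -0.2797, 0.2943]
tcp_rot: [-180.0, 0.0, 70.5]
wrist_force: [0.5, -0.8, -0.2]
opening: 0.0857
grasp_force: 0.0
```

send_rows(linear=[[0.044,0.031,-0.006],[0,0,0],[0,0,0]], twist=[[0,0,-0.69],[0,0,0],[0,0,0]], gripper=[100,100,100])

```text
time: 1.52
ee_pos: [0.545, -0.25, 0.2998]
tcp_rot: [-179.9, 0.0, 77.2]
wrist_force: [-0.2, 0.3, 0.6]
opening: 0.0854
grasp_force: 0.0
```

Run:
```python
from h import *
o=bot.get_obs();print(o['time'],o['ee_pos'],o['tcp_rot'],o['q'])
im=snap('wrist','pics/w1.png')
cv2.imwrite('pics/w1b.png',cv2.resize(im,(800,600),interpolation=cv2.INTER_CUBIC))
```

```text
1.525 [ 0.54495367 -0.2500312   0.2998198 ] [-1.79942524e+02  3.90971864e-03  7.71958330e+01] [-2.46391608e+01  1.39463401e+01  2.64314280e+01  1.02540540e+02
 -1.56145919e-02  7.81650157e+01]
```

View pics/w1b.png

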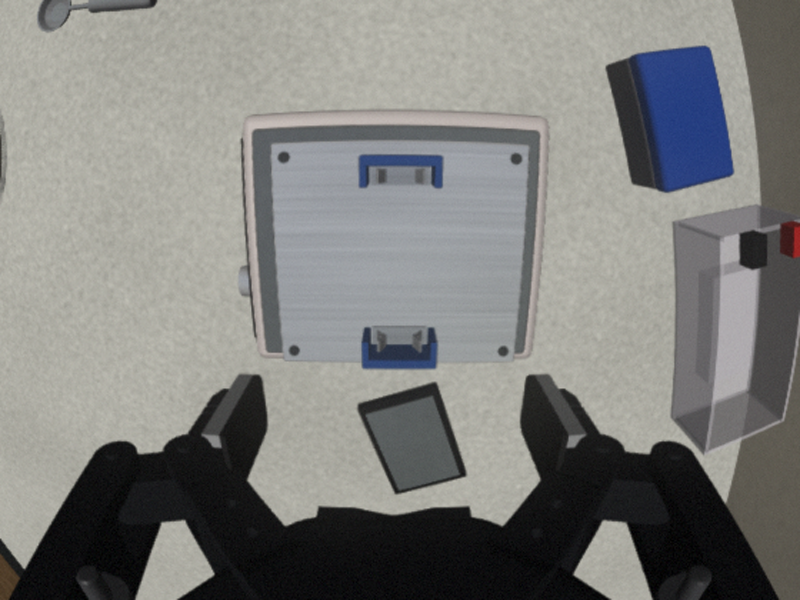

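The shaker is seen with brackets at (400,165) and (400,350) in the 800-px view, and the platform is square to the housing. I'll rectify onto the bracket-top plane and measure the blue edges.

```bash
cat >> h.py <<'E'
def ortho(im,pos,rpy,z,c,yaw,hx,hy,mm=.25):
    """orthophoto of plane z about c=(x,y); columns = local x, rows = local -y (local frame turned by yaw)"""
    k=get_calibration('wrist');M=rot(rpy);T=k['hand_eye']
    X,Y=np.meshgrid(np.arange(-hx,hx,mm)/1e3,np.arange(hy,-hy,-mm)/1e3)
    a=np.radians(yaw);P=np.stack([c[0]+X*np.cos(a)-Y*np.sin(a),c[1]+X*np.sin(a)+Y*np.cos(a),0*X+z],-1)
    q=((P-np.array(pos))@M-T[:3,3])@T[:3,:3]
    rho=np.hypot(q[...,0],q[...,1]);s=k['fx']*np.arctan2(rho,q[...,2])/rho
    return cv2.remap(im,(q[...,0]*s+k['cx']).astype('f4'),(q[...,1]*s+k['cy']).astype('f4'),cv2.INTER_CUBIC)
def blue(o): 
    b=o.astype(int);return ((b[...,0]-b[...,2]>45)&(b[...,0]>70)).astype('u1')
E
python3 - <<'E'
from h import *
im=cv2.imread('pics/w1.png');pos=[.54495,-.25003,.29982];rpy=[-179.9425,.0039,77.196]
c=(.545,-.25)
for yaw in (-12.8,):
    o=ortho(im,pos,rpy,.139,c,yaw,60,90)
    cv2.imwrite('pics/o1.png',cv2.resize(o,None,fx=.8,fy=.8))
    m=blue(o)
    n,lab,st,ce=cv2.connectedComponentsWithStats(m)
    for i in range(1,n):
        if st[i,4]>800:
            x,y,w,h,a=st[i];print('x',x*.25-60,(x+w)*.25-60,'y',90-y*.25,90-(y+h)*.25,a, cv2.minAreaRect(np.argwhere(lab==i)[:,::-1].astype('f4')))
            for r in (y+8,y+h//2,y+h-8):
                cc=np.where(lab[r]==i)[0];print(' row y',90-r*.25,cc.min()*.25-60,cc.max()*.25-60)
            for q in (x+10,x+w//2,x+w-10):
                cc=np.where(lab[:,q]==i)[0];print(' col x',q*.25-60,90-cc.min()*.25,90-cc.max()*.25)
E
```

```text
x -21.5 29.5 y 73.5 53.75 6578 ((255.57559204101562, 104.78763580322266), (203.19924926757812, 77.4723129272461), 0.3047619163990021)
 row y 71.5 -21.25 29.0
 row y 63.75 -21.25 29.0
 row y 55.75 -21.5 29.25
 col x -19.0 73.5 54.25
 col x 4.0 73.25 67.75
 col x 27.0 73.25 54.0
x -22.0 28.75 y -50.5 -70.0 6421 ((252.90777587890625, 600.8425903320312), (202.19395446777344, 76.73827362060547), 0.3047619163990021)
 row y -52.5 -22.0 28.5
 row y -60.25 -21.75 28.5
 row y -68.0 -21.75 28.25
 col x -19.5 -50.5 -69.5
 col x 3.25 -63.75 -69.5
 col x 26.25 -50.75 -69.75
```

View pics/o1.png

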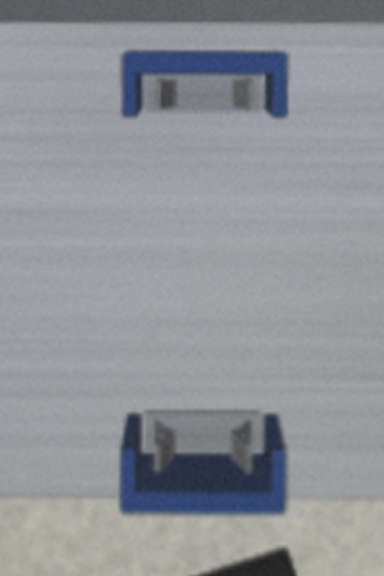

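The brackets are centred at local (3.6, 1.85) mm and the yaw is about -13.1°. Now to the plate, viewed from the same relative height.

```bash
python3 -c "
from h import *
plan([.567,.194,.17],77.7,8)"
```

```text
linear [[0.055, -0.01, 0.016], [0.055, -0.009, 0.016], [0.055, -0.009, 0.016], [0.055, -0.009, 0.016], [0.055, -0.009, 0.017], [0.055, -0.01, 0.016], [0.054, -0.009, 0.017], [0.055, -0.009, 0.016]]
twist [-0.0, 0.0, -0.01]
```

send_rows(linear=[[0.055,-0.01,0.004],[0.055,-0.009,0.006],[0.055,-0.009,0.016],[0.055,-0.009,0.02],[0.055,-0.009,0.021],[0.055,-0.01,0.021],[0.054,-0.009,0.021],[0.055,-0.009,0.021]], twist=[[0,0,0],[0,0,0],[0,0,0],[0,0,0],[0,0,0],[0,0,0],[0,0,0],[0,0,-0.05]], gripper=[100,100,100,100,100,100,100,100])

```text
time: 2.58
ee_pos: [0.57, 0.1946, 0.1701]
tcp_rot: [179.9, -0.0, 77.6]
wrist_force: [1.1, 1.4, 0.0]
opening: 0.0853
grasp_force: 0.0
```

send_rows(linear=[[0,0,0],[0,0,0],[0,0,0]], twist=[[0,0,0],[0,0,0],[0,0,0]], gripper=[100,100,100])

```text
time: 2.95
ee_pos: [0.5705, 0.1928, 0.1713]
tcp_rot: [179.9, -0.0, 77.6]
wrist_force: [0.3, -0.3, 0.5]
opening: 0.0851
grasp_force: 0.0
```

Run:
```python
from h import *
o=bot.get_obs();p,r=o['ee_pos'],o['tcp_rot'];print(o['time'],p.tolist(),r.tolist())
im=snap('wrist','pics/w2.png')
c=(.567,.194)
q=ortho(im,p,r,.008,c,-12.3,60,80)
cv2.imwrite('pics/o2.png',cv2.resize(q,None,fx=.9,fy=.9))
```

```text
2.95 [0.5705290891210952, 0.1928383792194768, 0.17132957341864202] [179.92596076581196, -0.032116527700756674, 77.57824894431073]
```

View pics/o2.png

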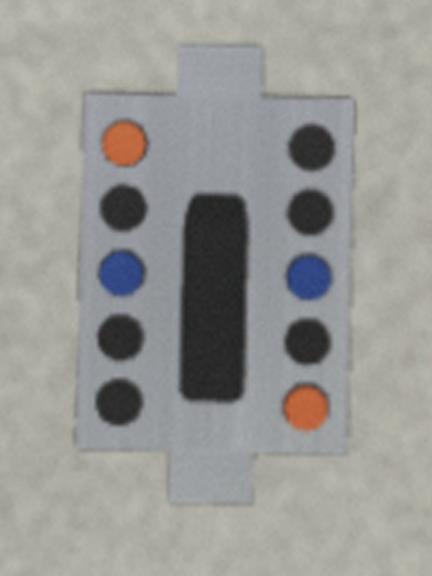

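The plate centre is at ortho (215.4,273.7), which is world (0.5677, 0.1979) at yaw -13.55°. The handle is central and the caps clear the fingers' path. The tool needs yaw 76.45.

```bash
python3 -c "
from h import *
plan([.5677,.1979,.08],76.45,4,nd=4)"
```

```text
linear [[0.001, -0.001, 0.0228], [0.001, -0.001, 0.0228], [0.0011, -0.001, 0.0228], [0.001, -0.001, 0.0229]]
twist [0.0, -0.0, 0.03]
```

send_rows(linear=[[0.001,-0.001,0.0228],[0.001,-0.001,0.0228],[0.0011,-0.001,0.0228],[0.001,-0.001,0.0229],[0,0,0],[0,0,0]], twist=[[0,0,0.03],[0,0,0.03],[0,0,0.03],[0,0,0.02],[0,0,0],[0,0,0]], gripper=[50,50,50,50,50,50], grip_force=60)

```text
time: 3.75
ee_pos: [0.5677, 0.1989, 0.0803]
tcp_rot: [179.9, -0.0, 76.6]
wrist_force: [-0.2, 0.6, 0.7]
opening: 0.0429
grasp_force: 0.0
```

```bash
python3 -c "
from h import *
o=bot.get_obs();print(o['ee_pos'],o['tcp_rot'],o['opening'])
plan([.5677,.1979,.030],76.45,4,nd=4)"
```

```text
[0.56769585 0.1989059  0.08032645] [ 1.79930717e+02 -4.21639444e-02  7.65671531e+01] 0.04286978870112199
linear [[-0.0003, 0.0, 0.0126], [-0.0002, 0.0001, 0.0126], [-0.0003, 0.0, 0.0126], [-0.0002, 0.0001, 0.0125]]
twist [0.0, -0.0, 0.0]
```

send_rows(linear=[[-0.0003,0,0.0126],[-0.0002,0.0001,0.0126],[-0.0003,0,0.0126],[-0.0002,0,0.0125],[0,0,0]], twist=[[0,0,0.01],[0,0,0],[0,0,0],[0,0,0],[0,0,0]], gripper=[50,50,50,50,50])

```text
time: 4.38
ee_pos: [0.5662, 0.1981, 0.0271]
tcp_rot: [-179.9, 0.1, 76.5]
wrist_force: [0.2, -0.0, 1.2]
opening: 0.0425
grasp_force: 0.0
```

send_rows(linear=[[0,0,0],[0,0,0],[0,0,0],[0,0,0],[0,0,0],[0,0,0],[0,0,0],[0,0,0]], twist=[[0,0,0],[0,0,0],[0,0,0],[0,0,0],[0,0,0],[0,0,0],[0,0,0],[0,0,0]], gripper=[0,0,0,0,0,0,0,0], grip_force=60)

```text
time: 5.38
ee_pos: [0.5674, 0.1985, 0.0294]
tcp_rot: [179.9, -0.0, 76.5]
wrist_force: [0.4, -0.5, 5.2]
opening: 0.0154
grasp_force: 59.5
```

```bash
python3 -c "
from h import *
o=bot.get_obs();print(o)"
```

```text
{'time': 5.375, 'q': array([ 1.92830757e+01,  1.31595462e+01, -4.65457694e+00,  7.21105221e+01,
        2.32276494e-03,  1.22766665e+02]), 'qd': array([ 0.04845322,  0.02673308, -0.10045614, -0.09020266, -0.07102003,
       -0.04538596]), 'joint_efforts': array([-1.00801648e-01, -5.68520486e+01,  4.28895414e+01, -4.09481709e-02,
       -6.37244037e-02, -4.05507046e-03]), 'ee_pos': array([0.56742786, 0.19853391, 0.02942116]), 'tcp_rot': array([ 1.79937893e+02, -4.27366016e-02,  7.65164354e+01]), 'wrist_force': array([ 0.42838385, -0.45985258,  5.24025304]), 'torque': array([0.0518946 , 0.08870087, 0.01262658]), 'grasp_force': 59.463767409324646, 'opening': 0.01542061829379974}
```

send_rows(linear=[[0,0,-0.02],[0,0,-0.03],[0,0,-0.04],[0,0,-0.04],[0,0,-0.04],[0,0,-0.01],[0,0,0]], twist=[[0,0,0],[0,0,0],[0,0,0],[0,0,0],[0,0,0],[0,0,0],[0,0,0]], gripper=[0,0,0,0,0,0,0])

```text
time: 6.25
ee_pos: [0.5671, 0.1984, 0.2088]
tcp_rot: [180.0, -0.0, 76.5]
wrist_force: [0.8, 1.5, -2.4]
opening: 0.0156
grasp_force: 58.9
```

```bash
python3 -c "
from h import *
o=bot.get_obs();print(o['ee_pos'],o['tcp_rot'],o['opening'],o['wrist_force'],o['torque'])
plan([.549,-.2485,.210],76.9,10)"
```

```text
[0.567071   0.19837783 0.20878328] [ 1.79981492e+02 -1.09106852e-02  7.65137049e+01] 0.015596282858148559 [ 0.75241183  1.51794891 -2.43594675] [ 0.03121173 -0.019935   -0.00926887]
linear [[-0.044, 0.009, -0.0], [-0.044, 0.009, -0.0], [-0.044, 0.009, -0.0], [-0.044, 0.009, -0.0], [-0.044, 0.008, -0.0], [-0.044, 0.009, -0.0], [-0.044, 0.008, -0.0], [-0.044, 0.009, -0.0], [-0.043, 0.008, -0.001], [-0.044, 0.009, -0.0]]
twist [0.0, -0.0, -0.0]
```

send_rows(linear=[[-0.022,0.004,0],[-0.044,0.009,0],[-0.044,0.009,0],[-0.044,0.009,0],[-0.044,0.009,0],[-0.044,0.009,0],[-0.044,0.009,0],[-0.044,0.008,0]], twist=[[0,0,0],[0,0,0],[0,0,0],[0,0,0],[0,0,0],[0,0,0],[0,0,0],[0,0,0]], gripper=[0,0,0,0,0,0,0,0])

```text
time: 7.25
ee_pos: [0.5528, -0.1401, 0.207]
tcp_rot: [-179.9, 0.0, 76.5]
wrist_force: [1.0, -0.3, -1.7]
opening: 0.015
grasp_force: 58.8
```

send_rows(linear=[[-0.044,0.008,0],[-0.043,0.009,0],[-0.022,0.004,0],[0,0,0],[0,0,0],[0,0,0]], twist=[[0,0,-0.04],[0,0,0],[0,0,0],[0,0,0],[0,0,0],[0,0,0]], gripper=[0,0,0,0,0,0])

```text
time: 8.0
ee_pos: [0.5498, -0.2478, 0.2087]
tcp_rot: [-180.0, -0.0, 77.0]
wrist_force: [-0.0, -0.1, -2.3]
opening: 0.0152
grasp_force: 58.8
```

```bash
python3 -c "
from h import *
o=bot.get_obs();print(o['time'],o['ee_pos'],o['tcp_rot'],o['opening'],o['wrist_force'],o['torque'])
plan([.549,-.2485,.182],76.9,3,nd=4)"
```

```text
8.0 [ 0.54975609 -0.24775432  0.2086724 ] [-1.79989522e+02 -1.20089823e-02  7.69915843e+01] 0.015178874852833368 [-0.02768721 -0.13848264 -2.2572011 ] [0.00544839 0.0134135  0.1176706 ]
linear [[-0.0003, -0.0002, 0.0089], [-0.0003, -0.0002, 0.0089], [-0.0003, -0.0002, 0.0089]]
twist [-0.0, -0.0, 0.0]
```

send_rows(linear=[[-0.0003,-0.0002,0.009],[-0.0003,-0.0002,0.009],[-0.0003,-0.0002,0.009],[0,0,0],[0,0,0],[0,0,0]], twist=[[0,0,0.01],[0,0,0],[0,0,0],[0,0,0],[0,0,0],[0,0,0]], gripper=[0,0,0,0,0,0])

```text
time: 8.75
ee_pos: [0.549, -0.2497, 0.1821]
tcp_rot: [180.0, 0.0, 76.8]
wrist_force: [-0.1, -0.1, -2.0]
opening: 0.0152
grasp_force: 58.8
```

Run:
```python
from h import *
o=bot.get_obs();p,r=o['ee_pos'],o['tcp_rot'];print(o['time'],p.tolist(),r.tolist(),o['wrist_force'])
im=snap('wrist','pics/w3.png')
a=np.hstack([ortho(im,p,r,z,(.549,-.249),-13.1,50,85) for z in (.1600,.139)])
print(a.shape)
cv2.imwrite('pics/o3.png',cv2.resize(a,None,fx=.88,fy=.88))
```

```text
8.75 [0.5490404869768033, -0.24967171266644256, 0.18207831401251556] [179.9645442848887, 0.007811698688510213, 76.81182389725134] [-0.08180392 -0.07717944 -2.04451932]
(680, 800, 3)
```

View pics/o3.png

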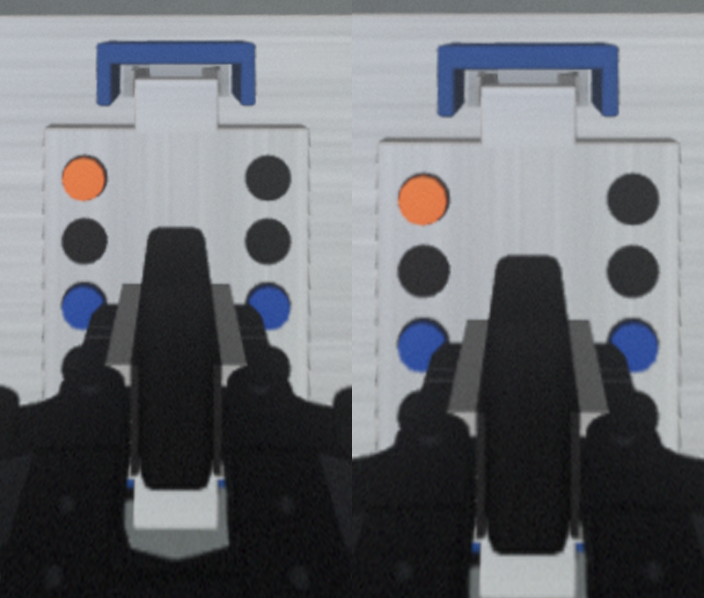

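The plate's +y ear tip is at local y 62.3 and the -y tip at -65.6. The bracket's inner wall is at about 65.8. The x alignment is within 0.2 mm, so I'll shift +1.8 mm along tool x and lower gently.

send_rows(linear=[[0.0018,0,0],[0,0,0.003],[0,0,0.003],[0,0,0.003],[0,0,0],[0,0,0]], twist=[[0,0,0.01],[0,0,0],[0,0,0],[0,0,0],[0,0,0],[0,0,0]], gripper=[0,0,0,0,0,0])

```text
time: 9.55
ee_pos: [0.5493, -0.2478, 0.1727]
tcp_rot: [-180.0, -0.0, 76.7]
wrist_force: [-0.1, -0.8, -2.8]
opening: 0.0157
grasp_force: 58.8
```

Run:
```python
from h import *
o=bot.get_obs();p,r=o['ee_pos'],o['tcp_rot'];print(o['time'],p.tolist(),r.tolist(),o['wrist_force'])
im=snap('wrist','pics/w4.png')
z=p[2]-.0294
a=np.hstack([ortho(im,p,r,z+.008,(.549,-.249),-13.1,30,85),ortho(im,p,r,.139,(.549,-.249),-13.1,30,85)])
cv2.imwrite('pics/o4.png',np.hstack([cv2.resize(a[:140],None,fx=1.6,fy=3),]))
b=np.hstack([ortho(im,p,r,zz,(.549,-.249),-13.1,30,85,.15)[60:240] for zz in (z+.008,.139)])
c=np.hstack([ortho(im,p,r,zz,(.549,-.249),-13.1,30,85,.15)[880:1080] for zz in (z+.008,.139)])
cv2.imwrite('pics/o4.png',np.vstack([b,c]));print(b.shape,c.shape)
```

```text
9.55 [0.5492987065223035, -0.2478139793979615, 0.17271357976207063] [-179.9996004602835, -0.0008832752120662512, 76.71520867806497] [-0.10759537 -0.75539887 -2.77419558]
(180, 800, 3) (200, 800, 3)
```

View pics/o4.png

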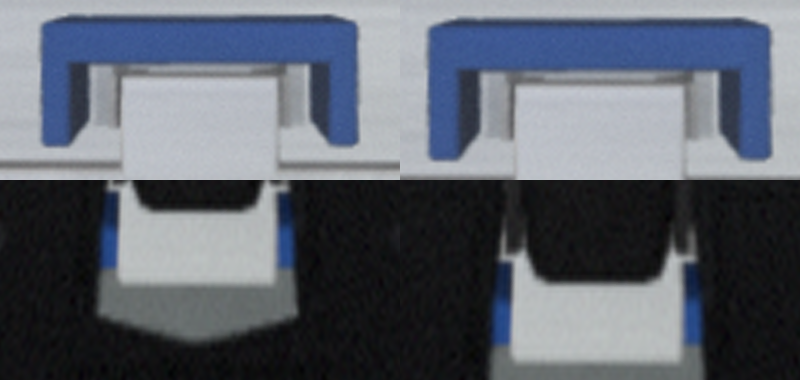

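At this height the +y ear tip is at 64.3 against the inner wall at 65.5, a gap of 1.2 mm with 1.5 mm ideal. Ear and bracket are centred in x to within 0.1 mm. I'll go down in small, force-checked steps.

send_rows(linear=[[-0.0002,0,0.001],[0,0,0.001],[0,0,0.001],[0,0,0.001],[0,0,0.001],[0,0,0]], twist=[[0,0,-0.01],[0,0,0],[0,0,0],[0,0,0],[0,0,0],[0,0,0]], gripper=[0,0,0,0,0,0])

```text
time: 10.35
ee_pos: [0.5492, -0.248, 0.1676]
tcp_rot: [-180.0, -0.0, 76.8]
wrist_force: [-0.8, 0.8, -2.2]
opening: 0.0152
grasp_force: 58.8
```

send_rows(linear=[[0,0,0.001],[0,0,0.001],[0,0,0.001],[0,0,0],[0,0,0]], twist=[[0,0,0],[0,0,0],[0,0,0],[0,0,0],[0,0,0]], gripper=[0,0,0,0,0])

```text
time: 10.98
ee_pos: [0.5492, -0.248, 0.1647]
tcp_rot: [180.0, 0.0, 76.8]
wrist_force: [-0.2, -0.0, -2.1]
opening: 0.0152
grasp_force: 58.8
```

send_rows(linear=[[0,0,0.001],[0,0,0.001],[0,0,0.001],[0,0,0.001],[0,0,0.001],[0,0,0],[0,0,0]], twist=[[0,0,0],[0,0,0],[0,0,0],[0,0,0],[0,0,0],[0,0,0],[0,0,0]], gripper=[0,0,0,0,0,0,0])

```text
time: 11.85
ee_pos: [0.5493, -0.248, 0.1597]
tcp_rot: [180.0, 0.0, 76.8]
wrist_force: [-0.4, -0.9, -1.0]
opening: 0.015
grasp_force: 58.8
```

send_rows(linear=[[0,0,0.001],[0,0,0.001],[0,0,0.001],[0,0,0.001],[0,0,0]], twist=[[0,0,0],[0,0,0],[0,0,0],[0,0,0],[0,0,0]], gripper=[0,0,0,0,0])

```text
time: 12.48
ee_pos: [0.5494, -0.248, 0.1557]
tcp_rot: [180.0, 0.0, 76.8]
wrist_force: [1.3, -0.4, -1.2]
opening: 0.0152
grasp_force: 58.7
```

send_rows(linear=[[0,0,0.001],[0,0,0.001],[0,0,0.001],[0,0,0]], twist=[[0,0,0],[0,0,0],[0,0,0],[0,0,0]], gripper=[0,0,0,0])

```text
time: 12.98
ee_pos: [0.5495, -0.2481, 0.1535]
tcp_rot: [179.9, 0.0, 76.8]
wrist_force: [0.1, -0.4, 4.4]
opening: 0.0146
grasp_force: 59.8
```

send_rows(linear=[[0,0,0.001],[0,0,0.001],[0,0,0.001],[0,0,0]], twist=[[0,0,0],[0,0,0],[0,0,0],[0,0,0]], gripper=[0,0,0,0])

```text
time: 13.48
ee_pos: [0.5498, -0.2483, 0.1516]
tcp_rot: [179.8, 0.0, 76.8]
wrist_force: [-0.5, 0.4, 10.7]
opening: 0.015
grasp_force: 60.5
```

send_rows(linear=[[0,0,0.001],[0,0,0.0005],[0,0,0]], twist=[[0,0,0],[0,0,0],[0,0,0]], gripper=[0,0,0])

```text
time: 13.85
ee_pos: [0.5498, -0.2483, 0.1503]
tcp_rot: [179.8, 0.0, 76.8]
wrist_force: [0.1, -0.5, 10.1]
opening: 0.015
grasp_force: 60.5
```

send_rows(linear=[[0,0,0.001],[0,0,0],[0,0,0]], twist=[[0,0,0],[0,0,0],[0,0,0]], gripper=[0,0,0])

```text
time: 14.22
ee_pos: [0.5494, -0.2482, 0.1476]
tcp_rot: [180.0, 0.0, 76.8]
wrist_force: [1.0, -1.0, 5.2]
opening: 0.0152
grasp_force: 59.7
```

Now it's sliding past the noses, with force steady at 5–10 N. Continuing.

send_rows(linear=[[0,0,0.001],[0,0,0.001],[0,0,0.001],[0,0,0]], twist=[[0,0,0],[0,0,0],[0,0,0],[0,0,0]], gripper=[0,0,0,0])

```text
time: 14.72
ee_pos: [0.5493, -0.248, 0.1441]
tcp_rot: [180.0, 0.0, 76.8]
wrist_force: [0.2, -0.5, 3.5]
opening: 0.0153
grasp_force: 59.6
```

send_rows(linear=[[0,0,0.001],[0,0,0.001],[0,0,0.001],[0,0,0]], twist=[[0,0,0],[0,0,0],[0,0,0],[0,0,0]], gripper=[0,0,0,0])

```text
time: 15.22
ee_pos: [0.5488, -0.2478, 0.1397]
tcp_rot: [-179.9, -0.0, 76.8]
wrist_force: [-0.6, -1.2, -4.7]
opening: 0.015
grasp_force: 58.6
```

send_rows(linear=[[0,0,0.001],[0,0,0.001],[0,0,0]], twist=[[0,0,0],[0,0,0],[0,0,0]], gripper=[0,0,0])

```text
time: 15.6
ee_pos: [0.5492, -0.248, 0.1393]
tcp_rot: [180.0, 0.0, 76.8]
wrist_force: [-1.9, 0.7, 1.1]
opening: 0.015
grasp_force: 59.5
```

send_rows(linear=[[0,0,0.001],[0,0,0],[0,0,0]], twist=[[0,0,0],[0,0,0],[0,0,0]], gripper=[0,0,0])

```text
time: 15.98
ee_pos: [0.5492, -0.248, 0.1393]
tcp_rot: [179.9, 0.0, 76.8]
wrist_force: [-4.1, 3.6, 6.8]
opening: 0.015
grasp_force: 60.4
```

send_rows(linear=[[0,0,0.001],[0,0,0.0005],[0,0,0],[0,0,0]], twist=[[0,0,0],[0,0,0],[0,0,0],[0,0,0]], gripper=[0,0,0,0])

```text
time: 16.48
ee_pos: [0.5492, -0.248, 0.1393]
tcp_rot: [179.9, 0.0, 76.8]
wrist_force: [-6.3, 3.3, 16.0]
opening: 0.0152
grasp_force: 61.7
```

```bash
python3 -c "
from h import *
o=bot.get_obs();print(o['time'],o['ee_pos'],o['tcp_rot'],o['opening'],o['wrist_force'],o['torque'])"
```

```text
16.475 [ 0.54922036 -0.24802371  0.13929877] [1.79875649e+02 2.57743494e-02 7.68124213e+01] 0.015230727699817287 [-6.33813027  3.32995467 15.97628046] [ 0.72160783  1.62962419 -0.01907106]
```

send_rows(linear=[[0,0,-0.0015],[0,0,-0.001],[0,0,0],[0,0,0],[0,0,0],[0,0,0],[0,0,0]], twist=[[0,0,0],[0,0,0],[0,0,0],[0,0,0],[0,0,0],[0,0,0],[0,0,0]], gripper=[0,0,45,45,45,45,45])

```text
time: 17.35
ee_pos: [0.5493, -0.248, 0.1392]
tcp_rot: [-180.0, 0.0, 76.8]
wrist_force: [0.2, -0.3, -0.2]
opening: 0.0384
grasp_force: 0.0
```

send_rows(linear=[[0,0,-0.01],[0,0,-0.02],[0,0,-0.03],[0,0,-0.04],[0,0,-0.04],[0,0,-0.02],[0,0,0],[0,0,0]], twist=[[0,0,0],[0,0,0],[0,0,0],[0,0,0],[0,0,0],[0,0,0],[0,0,0],[0,0,0]], gripper=[45,45,45,45,45,45,45,45])

```text
time: 18.35
ee_pos: [0.5492, -0.248, 0.2983]
tcp_rot: [-179.9, -0.0, 76.8]
wrist_force: [-0.0, -0.3, 0.3]
opening: 0.0385
grasp_force: 0.0
```

Run:
```python
from h import *
o=bot.get_obs();p,r=o['ee_pos'],o['tcp_rot'];print(o['time'],p.tolist(),r.tolist(),o['wrist_force'])
im=snap('wrist','pics/w5.png')
a=ortho(im,p,r,.118,(.549,-.249),-13.1,50,85)
s=snap('side','pics/s5.png')[210:310,275:395]
s=cv2.resize(s,None,fx=3.2,fy=3.2,interpolation=cv2.INTER_CUBIC)
a=cv2.resize(a,None,fx=.88,fy=.88);h=np.zeros((a.shape[0],s.shape[1],3),'u1');h[:s.shape[0]]=s
cv2.imwrite('pics/o5.png',np.hstack([a,h]))
```

```text
18.35 [0.5491704746069582, -0.24797834841606128, 0.2982542158490113] [-179.9407091299813, -0.010921008641722197, 76.81390113235557] [-0.03491373 -0.34201424  0.32806446]
```

View pics/o5.png

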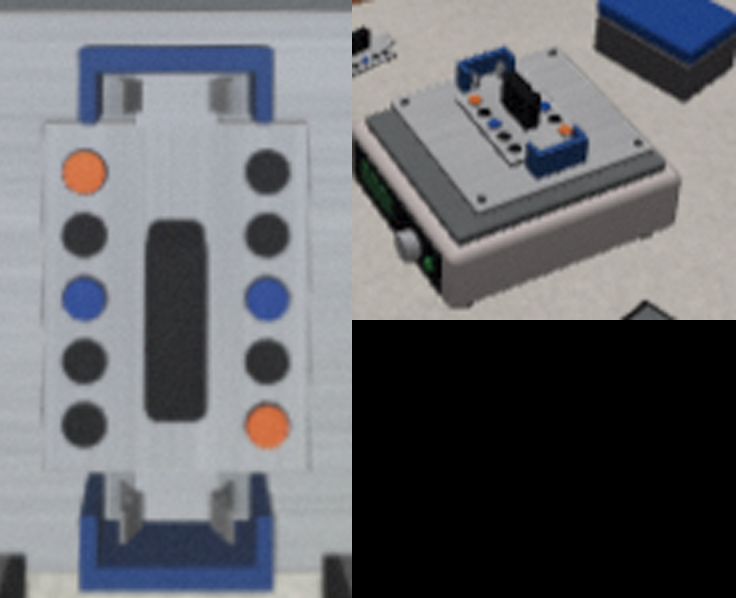

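Both ears show the clip noses closed over them, at (125,95)/(225,95) and (130,505)/(225,505), and the slab looks flat. To rule out a proud end, I'll tap the handle top near each end with closed fingers and compare the contact heights.

send_rows(linear=[[0.016,0,0.02],[0,0,0.03],[0,0,0.03],[0,0,0.02],[0,0,0.014],[0,0,0],[0,0,0]], twist=[[0,0,0],[0,0,0],[0,0,0],[0,0,0],[0,0,0],[0,0,0],[0,0,0]], gripper=[0,0,0,0,0,0,0])

```text
time: 19.32
ee_pos: [0.5531, -0.2325, 0.186]
tcp_rot: [179.9, 0.0, 76.8]
wrist_force: [0.4, -0.2, -0.3]
opening: 0.0002
grasp_force: 0.0
```

send_rows(linear=[[0,0,0.003],[0,0,0.003],[0,0,0.002],[0,0,0.001],[0,0,0.001],[0,0,0.001],[0,0,0]], twist=[[0,0,0],[0,0,0],[0,0,0],[0,0,0],[0,0,0],[0,0,0],[0,0,0]], gripper=[0,0,0,0,0,0,0])

```text
time: 20.2
ee_pos: [0.5529, -0.2324, 0.1741]
tcp_rot: [-180.0, -0.0, 76.8]
wrist_force: [-0.2, -0.1, 0.1]
opening: 0.0003
grasp_force: 0.0
```

send_rows(linear=[[0,0,0.001],[0,0,0.001],[0,0,0.001],[0,0,0.001],[0,0,0.001],[0,0,0.001],[0,0,0]], twist=[[0,0,0],[0,0,0],[0,0,0],[0,0,0],[0,0,0],[0,0,0],[0,0,0]], gripper=[0,0,0,0,0,0,0])

```text
time: 21.08
ee_pos: [0.5529, -0.2324, 0.1682]
tcp_rot: [180.0, -0.0, 76.8]
wrist_force: [-0.5, -0.3, 0.3]
opening: -0.0
grasp_force: 0.0
```

send_rows(linear=[[0,0,0.001],[0,0,0],[0,0,0]], twist=[[0,0,0],[0,0,0],[0,0,0]], gripper=[0,0,0])

```text
time: 21.45
ee_pos: [0.553, -0.2325, 0.1681]
tcp_rot: [179.9, 0.0, 76.8]
wrist_force: [-1.9, 1.4, 4.9]
opening: -0.0002
grasp_force: 2.7
```

send_rows(linear=[[0,0,0.0012],[0,0,0],[0,0,0]], twist=[[0,0,0],[0,0,0],[0,0,0]], gripper=[0,0,0])

```text
time: 21.82
ee_pos: [0.553, -0.2325, 0.168]
tcp_rot: [179.9, 0.0, 76.8]
wrist_force: [-2.8, 2.1, 12.2]
opening: 0.0001
grasp_force: 6.0
```

send_rows(linear=[[0,0,-0.008],[-0.032,0,0],[0,0,0],[0,0,0.003],[0,0,0.002],[0,0,0.001],[0,0,0.001],[0,0,0]], twist=[[0,0,0],[0,0,0],[0,0,0],[0,0,0],[0,0,0],[0,0,0],[0,0,0],[0,0,0]], gripper=[0,0,0,0,0,0,0,0])

```text
time: 22.82
ee_pos: [0.5457, -0.263, 0.168]
tcp_rot: [180.0, -0.0, 76.8]
wrist_force: [-2.4, 2.7, 7.0]
opening: 0.0003
grasp_force: 3.5
```

send_rows(linear=[[0,0,0.001],[0,0,0],[0,0,0]], twist=[[0,0,0],[0,0,0],[0,0,0]], gripper=[0,0,0])

```text
time: 23.2
ee_pos: [0.5457, -0.2631, 0.168]
tcp_rot: [179.9, -0.0, 76.8]
wrist_force: [-5.0, 2.8, 12.8]
opening: 0.0
grasp_force: 6.2
```

Contact is at z = 0.168 at both ends and doesn't move under 12 N, so the plate is flat and home. I'll retreat and hand in.

send_rows(linear=[[0,0,-0.01],[0,0,-0.03],[0,0,-0.04],[0,0,-0.04],[0,0,-0.02],[0,0,0],[0,0,0]], twist=[[0,0,0],[0,0,0],[0,0,0],[0,0,0],[0,0,0],[0,0,0],[0,0,0]], gripper=[0,0,0,0,0,0,0])

```text
time: 24.08
ee_pos: [0.5456, -0.2635, 0.3047]
tcp_rot: [-179.9, -0.0, 76.8]
wrist_force: [0.0, -0.2, -0.5]
opening: 0.0002
grasp_force: 0.0
```

```bash
python3 -c "
from workcell import ticket
print(ticket.job_done())"
```

```text
the job is handed in; nothing more can be done
None
```

The plate is snapped home, sits flat on the shaker platform and is released; the wrist force never read above about 16 N, I did not touch the bystanders, and I handed the job in at about 24 s (no verdict was returned).

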